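# Seat a pressed sample in the analyser's stage pocket and shut the shutter

## Task

Take the rust-red sample ring out of the tray, lay it flat on top of the analyser's black stage plate, off the pocket, and slide it gently across the plate until it drops fully into the round pocket; the stage was left somewhere off centre, so find the pocket by feel and never press or push the sample hard. Then draw the sliding shutter fully shut over it, and disturb nothing else.

Things in the scene. Friction and masses are not known exactly. Their poses are not given: they have to be found in the camera images.
- sample_red: The sample to load: a flat disc, a pressed pellet in a steel ring, 40 mm in diameter and 12 mm high, about 70 g, rust-red in the middle with a steel rim; origin at the centre of its underside, z up. It lies in one of the tray's three recesses; which one differs. Let go over the pocket more than 1.5 mm off its centre, it only tips in, low side towards that centre, by about 0.15 rad, and snags.
- sample_grey: Same ring with a grey pellet; must stay in the tray.
- sample_cream: Same ring with a cream pellet; must stay in the tray.
- tray: White sample tray, fixed, 180 (x) by 66 (y) by 12 mm high, origin at the centre of its underside. Three round recesses 42 mm wide and 3.5 mm deep in a row along its x axis, 57 mm apart; a ring in one stands 8.5 mm above the tray's top.
- analyser: Low white bench analyser, fixed; housing 220 (x) by 350 (y) by 70 mm high, origin at the centre of its underside, front panel at -x. On top two aluminium rails run along y, inner edges 77 mm either side of the middle, tops 105 mm above the underside. Between them, on the -y half, lies the level black stage plate, 130 x 130 x 12 mm, top face 86 mm above the underside.
- stage_mid (a point): Where the pocket's centre would be with the XY stage at mid travel, at the height of the stage plate's top; axes as the analyser's. The pocket, 43 mm wide, 4 mm deep, flat floor, is in the middle of the stage plate. Plate and pocket were left up to 7 mm off this point along x and up to 7 mm along y, and are locked (hold over 60 N). A seated ring stands 8 mm above the plate.
- shutter (a joint): Flat grey shutter with a yellow edge, 172 x 150 x 5 mm, sliding between the rails along the analyser's y: 0 = parked open at the +y end, 0.170 m = fully shut at its stop (shuts towards -y). Stays where left; about 3 N moves it. Passes 10 mm above the stage plate: 2 mm over a seated ring, but it strikes a ring that is not down in the pocket.
- shutter_grip (a point): Middle of the shutter's black grip fin, at the height to take it: the fin is 70 mm long along the analyser's x, 10 mm thick along y, and stands 24 mm above the shutter, 10 mm above and 14 mm below this point.
- flask_3: Clear conical flask on the bench, 60 mm wide, 99 mm high, origin at the centre of its underside. A bystander.
- pot: White sample pot with a yellow lid, 48 mm wide, 56 mm high, origin at the centre of its underside. A bystander.
Mind the look-alikes: they are no part of the job. What is shaped like the sample_red but orange or turquoise is not meant.

How it is judged:
By the outcome, as a careful person would: the job done as asked, in the order asked, and still so for the second after the job is handed in, with the robot touching nothing.
It also fails if it takes over 72 s, if anything falls off the work surface, if the arm or the gripper's body presses on something with over 40 N, if the wrist force passes 120 N, or if a joint passes its speed limit or range.

## Robot

A 6-joint arm with a two-finger parallel gripper is mounted at the origin on a cart in front of the work surface, level with it; the furniture and walls round the work are solid. World frame = base frame: x ahead of the robot, y to its left, z up, the work surface at z = 0. Lengths are in m, angles in rad, forces in N, time in s.
With the tool pointing down it reaches from about 0.35 to 0.975 m from the base axis. Payload 4.9 kg.
Tool frame: the origin (TCP) lies at the very end of the fingers, on their centre line; the grasp point (between the pads) lies manip.grip_point_offset behind it (manip.grip_point_offset is the distance from the TCP to the grasp point, in m); z points along the fingers, y is the line along which they close (so a half turn about z gives the same grasp; the last joint's range is limited). The gripper opens to 85 mm and grips with 20 to 120 N. Pads are 22 mm wide; open, the fingers measure 114 mm over their backs; the gripper's body (76 mm by 85 mm) begins 54 mm behind the grasp point. The pads swing forward as they close: fully open they stand 13 mm farther back than shut.
Start: joints at [-1.434, 0.053, 1.613, -0, 1.476, -0.119], TCP at [0.158, -0.605, 0.207] pointing down, gripper open.
Joint ranges: [-3.01, 3.01], [-1.01, 2.22], [0.06, 2.58], [-1.02, 4.17], [0.09, 2.62], [-3.14, 3.14]. Speed limits (rad/s): [2.57, 2.57, 3.14, 3.14, 3.14, 3.14].

## Interface

Orientations are given as a unit quaternion [w, x, y, z].
In Python, from plant import manip gives the robot as it stands.
- The arm moves only by the shell command python3 -m crank 'ROWS' [OPENING]. ROWS is JSON, a list of rows, each an object of numbers: "x", "y", "z": the shift along the tool's x, y, z in cm; "turn": the turn about the tool's z in rad. In form: [{"x": .., "y": .., "z": .., "turn": ..}, ...]. A call has 1 to 5 rows; each row shifts and turns the commanded pose from where the row before left it, along the tool's axes as they then stand; what a row does not reach is not made up. A row lasts 1/10 s, in which the tool goes at most 50 mm and 8.59 degrees, less where a joint would pass 70% of its speed; a pose out of reach is approached as far as the arm can. A call with a gripper value outside its range is refused whole. OPENING is the opening in per cent of the stroke, from 0 (shut) to 100 (fully open), set as the call begins (- or left out, the last holds). The fingers move at their own pace and stop on an object; the grip force is fixed at half the most. Time passes only in rows, so rows that do not move let the fingers close. It gives the time, the measured TCP pose, the force, the opening and the grip force at its end, in the units of the state.
- manip.state(): the state, without advancing time (a new reading comes with each control period).
- manip.grab_frame(name): name is "scene" or "top" or "wrist"; returns (picture, depth): 480x640x3 uint8, red, green, blue; 480x640 float32, m along the optical axis (not along the pixel's ray), 0 where there is no reading.
- manip.camera_model(name): a dict with "mtx" (3x3 intrinsics, pixels), "world_to_cam" (4x4, takes a point from world to camera coordinates). Camera axes: x right, y down, z forward; pixel columns grow to the right and rows downward; lengths in m; the calibration is good to about 2 mm. A picture is of the moment at which its call begins: read the wrist's pose just before it. camera_model takes no time and is no camera call; for the wrist camera it gives the pose at the moment of the call.
- manip.job_done(): hands the job in; it is judged then, once.
The state is a dict: "time": time; "joint_pos": joint angles; "joint_vel": joint speeds; "joint_efforts": joint torques, N m; "tool_pos": TCP position; "tool_rot": TCP orientation; "contact_force": force on the tool from outside, world axes, zero at the start; "ft_torque": the same for the moment, N m; "gripper_width": opening from 0.0 (shut) to 1.0 (fully open); "grasp_force": force on a finger pad.
Only numpy, scipy, OpenCV 4.12 (cv2) and the standard library are available. Lean on these libraries where they do the work, as an engineer would, in place of code of your own. Each camera call takes 0.05 s, during which the arm holds its last target. There are 200 camera calls.

## Working session

There is one attempt and no reset: what is moved stays moved. The work goes in short steps, Python scripts to look and compute and a shell command to move; the robot and the scene stay as the last step left them, time stands still between calls to the robot, and variables do not carry over. Pictures are saved under pics/ and viewed, at most 10 in all, crops included, and the job is handed in when it is done.

```bash
ls; mkdir -p pics; cat > h.py <<'E'
import numpy as np, cv2
from plant import manip
def grab(n):
    M=manip.camera_model(n); p,d=manip.grab_frame(n); return p,d,np.array(M["mtx"]),np.array(M["world_to_cam"])
def pts(d,K,T):
    v,u=np.mgrid[:480,:640]; P=np.stack([(u-K[0,2])/K[0,0]*d,(v-K[1,2])/K[1,1]*d,d],-1)
    return (P-T[:3,3])@T[:3,:3]
def ray(uv,z,K,T):
    R=T[:3,:3]; c=-R.T@T[:3,3]; r=R.T@np.linalg.solve(K,[uv[0],uv[1],1]); return c+r*(z-c[2])/r[2]
E
python3 - <<'E'
from h import *
print(manip.grip_point_offset, manip.state())
for n in("top","scene"):
    p,d,K,T=grab(n); np.savez(f"{n}.npz",p=p,d=d,K=K,T=T); cv2.imwrite(f"pics/{n}.png",p[:,:,::-1])
    R=T[:3,:3]; print(n,K[0,0],-R.T@T[:3,3],R[2])
E
```

```text
pics
0.0187 {'time': 0.0, 'joint_pos': array([-1.43396587e+00,  5.33444083e-02,  1.61431095e+00, -3.70035002e-06,
        1.47599455e+00, -1.18948095e-01]), 'joint_vel': array([-0.00039171,  0.00034642,  0.0005045 , -0.00120654, -0.00153512,
        0.00189803]), 'joint_efforts': array([-1.07161781e-03, -3.93685412e+01, -3.70177603e+01, -1.82365479e-04,
        7.17422459e-03, -8.19552554e-06]), 'tool_pos': array([ 0.15806156, -0.60398084,  0.20536067]), 'tool_rot': array([-1.02856937e-03,  9.91832760e-01,  1.27541048e-01, -1.10386279e-05]), 'contact_force': array([-0.3386972 , -0.67635652,  0.3882303 ]), 'ft_torque': array([ 0.01669608, -0.00486673, -0.07397586]), 'grasp_force': 0.0, 'gripper_width': 1.002257517731277}
top 541.0825344899571 [ 0.46558923 -0.07548593  1.30567625] [ 0.10961832  0.00606852 -0.99395523]
scene 501.5884549165766 [ 0.3312498  -0.56925691  0.75233991] [ 0.33181608  0.57196702 -0.75016786]
```

View pics/top.png

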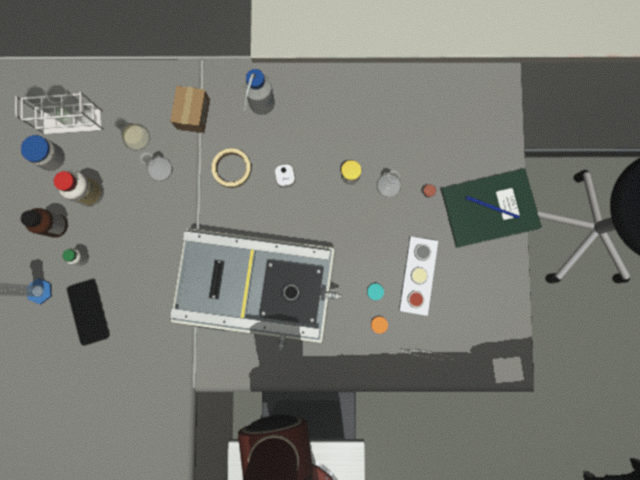

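View pics/scene.png

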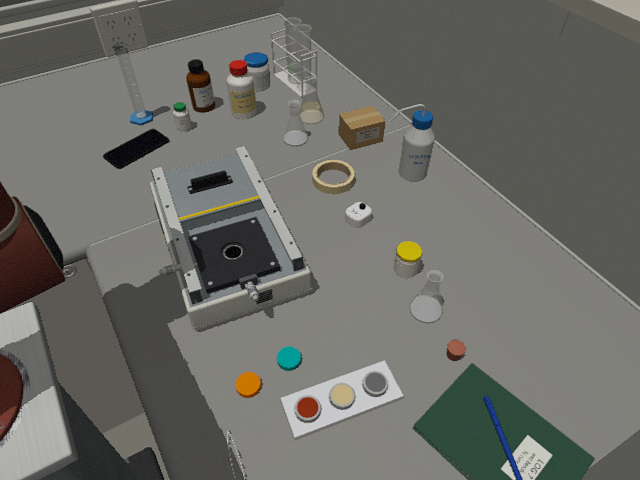

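The top view shows the white tray at (419,276) and, to its left, the analyser with its plate at (292,292). The fin is at (217,279) and the yellow edge at (248,284).

Red-like candidates in the top view:
- (416,299): rust-red centre with a steel rim, sitting in the tray. This fits the description.
- (379,325): orange, on the bench.
- (376,291): turquoise, on the bench.
- (429,190): small reddish stopper.

Next I'll measure these and make a confirming crop.

```bash
python3 - <<'E'
from h import *
z=np.load("top.npz"); p,d,K,T=[z[k] for k in "pdKT"]; W=pts(d,K,T)
hsv=cv2.cvtColor(p,cv2.COLOR_RGB2HSV)
def box(m): m=np.argwhere(m)[:,::-1]; return m
def comp(mask,seed):
    n,l,s,c=cv2.connectedComponentsWithStats(mask.astype(np.uint8)); k=l[seed[1],seed[0]]; print(' id',k,s[k],c[k]); return l==k
def rect(m,zz):
    q=np.array([ray(x,zz,K,T)[:2] for x in box(m)],np.float32); r=cv2.minAreaRect(q); print('  rect',np.round(r[0],4),np.round(r[1],4),r[2], 'mean',q.mean(0)); return r
for n,uv in dict(red=(416,299),cream=(419,275),grey=(423,252),plate=(270,270),pocket=(291,292),fin=(217,279),shutter=(200,270),tray=(425,263)).items(): print(n,np.round(W[uv[1],uv[0]],4),hsv[uv[1],uv[0]])
print('red');m=comp((hsv[...,1]>130)&((hsv[...,0]<12)|(hsv[...,0]>172))&(abs(np.arange(640)-416)<15)&(abs(np.arange(480)-299)<15)[:,None],(416,299));print(ray(box(m).mean(0),.0205,K,T))
sub=np.zeros((480,640),bool);sub[230:325,390:445]=1
print('tray');t=sub&(hsv[...,2]>190)&(hsv[...,1]<40);rect(t,.012)
sub[:]=0;sub[255:330,255:330]=1
print('plate');m=comp(sub&(hsv[...,2]<75),(270,275));rect(m,.086)
sub[:]=0;sub[255:305,205:230]=1
print('fin');m=comp(sub&(hsv[...,2]<60),(217,279));rect(m,.125)
y=(hsv[...,1]>120)&(abs(hsv[...,0].astype(int)-27)<8); sub[:]=0;sub[240:325,235:265]=1
print('yel');rect(sub&y,.1)
s=np.load("scene.npz")["p"]; a=cv2.resize(p[220:340,355:455],(400,480),interpolation=2);b=cv2.resize(s[340:450,220:410],(400,480)[:1]+(232,))
c=np.zeros((480,800,3),np.uint8);c[:,:400]=a;c[:232,400:]=b;c[240:,400:]=cv2.resize(p[250:330,255:335],(400,240)) ;cv2.imwrite("pics/crop.png",c[:,:,::-1])
E
```

```text
red [ 0.4799 -0.284   0.02  ] [  5 157 161]
cream [ 0.5363 -0.2915  0.0238] [ 27  59 229]
grey [ 0.5915 -0.303   0.0186] [ 30   2 122]
plate [0.544  0.0545 0.0889] [120   4  62]
pocket [0.4948 0.0074 0.0807] [90  6 42]
fin [0.5221 0.1664 0.1243] [50 35 44]
shutter [0.5434 0.2099 0.0994] [ 87  20 140]
tray [ 0.5659 -0.3089  0.0095] [105   4 232]
red
 id 1 [411 294  11  11 104] [415.875      298.95192308]
[ 0.47996284 -0.28364329  0.0205    ]
tray
  rect [ 0.536 -0.293] [0.0661 0.1801] 80.81439208984375 mean [ 0.5346072  -0.29348844]
plate
 id 1 [ 260  260   63   65 2881] [290.18951753 292.41027421]
  rect [0.4927 0.0065] [0.1281 0.1352] 82.03060913085938 mean [0.49393564 0.00885554]
fin
 id 1 [210 261  13  37 270] [216.18888889 278.72222222]
  rect [0.5222 0.1681] [0.0174 0.0776] 82.43912506103516 mean [0.5227009  0.16798638]
yel
  rect [0.5138 0.1046] [0.0041 0.1503] 82.25064086914062 mean [0.5136945  0.10462841]
```

View pics/crop.png

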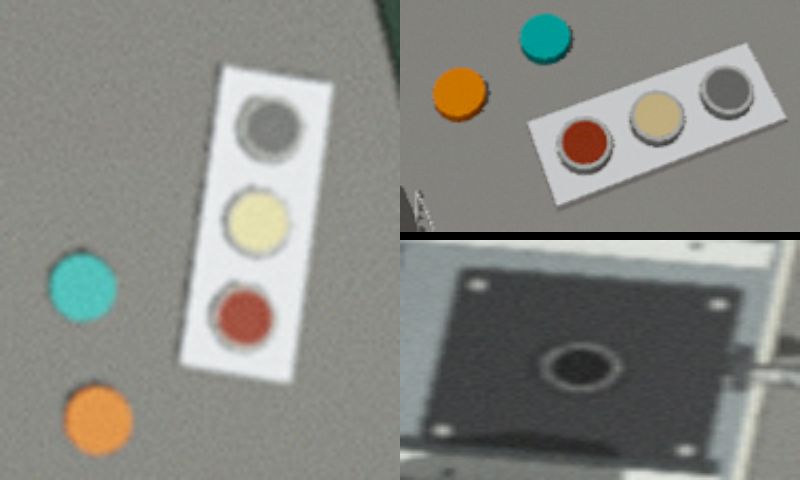

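The crop confirms the target: the rust-red pellet with a steel rim is in the tray's near-robot recess, at (416,299) in the top view. The orange and turquoise discs lie loose on the bench. Sizes and heights match the description, so I'll move.

```bash
cat >> h.py <<'E'
def delta(target,ang=None):
    "target world xyz, desired heading of tool x (deg): shift in current tool axes, cm, and turn"
    s=manip.state(); w,x,y,z=s["tool_rot"]; from scipy.spatial.transform import Rotation as Ro
    R=Ro.from_quat([x,y,z,w]).as_matrix(); h=np.degrees(np.arctan2(R[1,0],R[0,0]))
    print("t %.2f pos %s head %.2f tilt %.4f F %s w %.3f g %.1f"%(s["time"],np.round(s["tool_pos"],4),h,R[2,2],np.round(s["contact_force"],1),s["gripper_width"],s["grasp_force"]))
    a=np.radians(h if ang is None else ang); e=np.array(target)-s["tool_pos"]
    print("turn first %.4f, then x %.2f y %.2f z %.2f cm"%(np.radians(h-(h if ang is None else ang)),*(100*np.array([e[0]*np.cos(a)+e[1]*np.sin(a),e[0]*np.sin(a)-e[1]*np.cos(a),-e[2]]))))
E
python3 -m crank '[{"turn":0.139},{"turn":0.139},{"turn":0.139},{"x":2.66,"y":-3.68},{"x":2.66,"y":-3.68}]' 100
python3 -m crank '[{"x":2.66,"y":-3.68},{"x":2.66,"y":-3.68},{"x":2.66,"y":-3.68},{"x":2.66,"y":-3.68},{"x":2.66,"y":-3.68}]'
python3 -c "
from h import *;delta([.4798,-.2838,.15],-9.2)"
```

```text
t 0.10 pos [ 0.158  -0.6041  0.2055] head 14.66 tilt -1.0000 F [1.1 0.3 1.2] w 0.998 g 0.0
turn first 0.4164, then x 26.64 y -36.76 z 5.55 cmschema error: expected keys x, y, z, turn
schema error: expected keys x, y, z, turn
```

```bash
python3 -m crank '[{"x":0,"y":0,"z":0,"turn":0.139},{"x":0,"y":0,"z":0,"turn":0.139},{"x":0,"y":0,"z":0,"turn":0.139},{"x":2.66,"y":-3.68,"z":0,"turn":0},{"x":2.66,"y":-3.68,"z":0,"turn":0}]' 100
python3 -m crank '[{"x":2.66,"y":-3.68,"z":0,"turn":0},{"x":2.66,"y":-3.68,"z":0,"turn":0},{"x":2.66,"y":-3.68,"z":0,"turn":0},{"x":2.66,"y":-3.68,"z":0,"turn":0},{"x":2.66,"y":-3.68,"z":0,"turn":0}]'
python3 -c "
from h import *;delta([.4798,-.2838,.15],-9.2)"
```

```text
time: 0.6
tool_pos: [0.2224, -0.5399, 0.2057]
tool_rot: [-0.001, 0.997, -0.082, -0.0]
contact_force: [0.2, -0.9, 0.7]
gripper_width: 1.001
grasp_force: 0.0
time: 1.1
tool_pos: [0.3841, -0.3786, 0.2061]
tool_rot: [-0.0, 0.997, -0.081, -0.0]
contact_force: [0.7, -0.8, -0.3]
gripper_width: 0.998
grasp_force: 0.0
t 1.10 pos [ 0.3841 -0.3786  0.2061] head -9.25 tilt -1.0000 F [ 0.7 -0.8 -0.3] w 0.998 g 0.0
turn first -0.0008, then x 7.93 y -10.88 z 5.61 cm
```

```bash
python3 -m crank '[{"x":2.65,"y":-3.63,"z":0,"turn":0},{"x":2.65,"y":-3.63,"z":0,"turn":0},{"x":2.65,"y":-3.63,"z":0,"turn":0},{"x":0,"y":0,"z":3,"turn":0},{"x":0,"y":0,"z":2.6,"turn":0}]' 75
python3 - <<'E'
from h import *
delta([.4798,-.2838,.05],-9.2)
p,d,K,T=grab("wrist"); np.savez("w1.npz",p=p,d=d,K=K,T=T); cv2.imwrite("pics/w1.png",p[:,:,::-1])
h=cv2.cvtColor(p,cv2.COLOR_RGB2HSV); m=((h[...,1]>130)&((h[...,0]<12)|(h[...,0]>172))).astype(np.uint8)
n,l,s,c=cv2.connectedComponentsWithStats(m)
for i in range(1,n):
    if s[i,4]>300: print(s[i],c[i],ray(c[i],.0205,K,T))
print(-T[:3,:3].T@T[:3,3],K[0,0])
E
```

```text
time: 1.6
tool_pos: [0.4804, -0.2843, 0.1501]
tool_rot: [0.0, 0.997, -0.079, 0.0]
contact_force: [-0.1, 0.0, -0.3]
gripper_width: 0.75
grasp_force: 0.0
t 1.60 pos [ 0.4804 -0.2843  0.1501] head -9.05 tilt -1.0000 F [-0.1  0.  -0.3] w 0.750 g 0.0
turn first 0.0025, then x -0.07 y -0.04 z 10.01 cm
[ 0.55801838 -0.2960217   0.31843048] 409.71805942290246
```

View pics/w1.png

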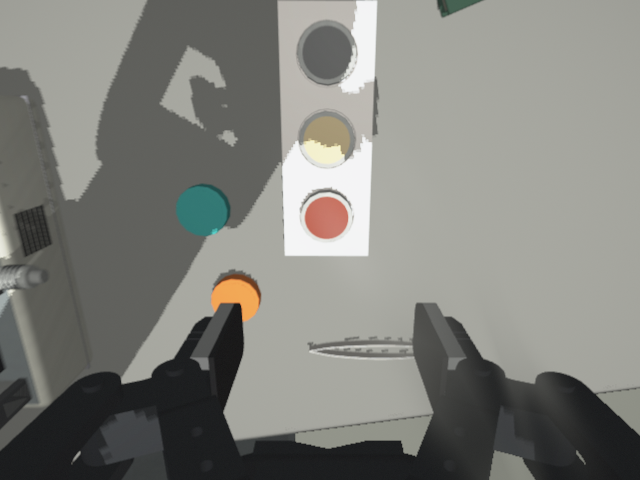

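The wrist view shows the red disc at (326,217), the orange one at (238,300) and the turquoise one at (203,211). I'll measure all three and check clearance for the fingers.

```bash
python3 - <<'E'
from h import *
z=np.load("w1.npz"); p,d,K,T=[z[k] for k in "pdKT"]
h=cv2.cvtColor(p,cv2.COLOR_RGB2HSV); m=((h[...,1]>90)).astype(np.uint8)
n,l,s,c=cv2.connectedComponentsWithStats(m)
for i in range(1,n):
    if s[i,4]>300: print(s[i],c[i],ray(c[i],.0205 if abs(c[i][0]-326)<30 else .012,K,T),h[int(c[i][1]),int(c[i][0])])
W=pts(d,K,T)
for u,v in ((326,217),(238,300),(295,170),(230,360),(430,310),(225,310)): print(u,v,W[v,u])
# steel rim outer circle
g=cv2.cvtColor(p,cv2.COLOR_RGB2GRAY)
r=cv2.HoughCircles(g[180:250,290:365],cv2.HOUGH_GRADIENT,1,50,param1=80,param2=12,minRadius=22,maxRadius=32)
print(r); 
if r is not None: x=r[0,0]; print(ray((x[0]+290,x[1]+180),.0205,K,T))
delta([.4798,-.2838,.05],-9.2)
E
```

```text
[ 176  184   54   52 2155] [202.60556845 209.45800464] [ 0.50022694 -0.18977137  0.012     ] [ 88 145 120]
[ 305  197   43   41 1390] [326.0705036  217.30719424] [ 0.48138824 -0.28271439  0.0205    ] [  5 119 201]
[ 211  274   50   48 1500] [237.21  294.272] [ 0.42635395 -0.20009965  0.012     ] [ 16 164 242]
326 217 [ 0.48200872 -0.28276559  0.0219713 ]
238 300 [ 0.42120631 -0.19959524  0.01201503]
295 170 [ 0.51884216 -0.26528321  0.01255247]
230 360 [ 0.48542494 -0.25208548  0.20233538]
430 310 [ 0.48723676 -0.32045745  0.1914743 ]
225 310 [ 0.4986671  -0.25106485  0.19217935]
[[[36.5 35.5 26.8]]]
[ 0.48271821 -0.28325361  0.0205    ]
t 1.65 pos [ 0.4771 -0.2826  0.144 ] head -9.13 tilt -1.0000 F [-1.5  1.4 -3.3] w 0.748 g 0.0
turn first 0.0013, then x 0.28 y 0.08 z 9.40 cm
```

```bash
python3 - <<'E'
from h import *
z=np.load("w1.npz"); p,d,K,T=[z[k] for k in "pdKT"]; W=pts(d,K,T)
m=(d>0)&(W[...,2]>.1)
for v in range(300,345,6):
    for lo,hi in((180,260),(400,480)):
        q=W[v,lo:hi][m[v,lo:hi]]
        if len(q): print(v,lo,len(q),'zmin',q[:,2].min().round(4),'xy',q[q[:,2].argmin()].round(4))
E
python3 -m crank '[{"x":0,"y":0,"z":3,"turn":0},{"x":0,"y":0,"z":3,"turn":0},{"x":0,"y":0,"z":1,"turn":0},{"x":0,"y":0,"z":0,"turn":0}]' 65
python3 -c "
from h import *;delta([.4806,-.2832,.02],-9.2)"
```

```text
306 180 23 zmin 0.1833 xy [ 0.4952 -0.2537  0.1833]
306 400 23 zmin 0.1824 xy [ 0.4847 -0.3169  0.1824]
312 180 28 zmin 0.1825 xy [ 0.4924 -0.2532  0.1825]
312 400 28 zmin 0.1824 xy [ 0.4823 -0.3163  0.1824]
318 180 40 zmin 0.1828 xy [ 0.4901 -0.2528  0.1828]
318 400 40 zmin 0.183 xy [ 0.4801 -0.316   0.183 ]
324 180 49 zmin 0.1814 xy [ 0.4869 -0.2522  0.1814]
324 400 49 zmin 0.1822 xy [ 0.4772 -0.3155  0.1822]
330 180 52 zmin 0.1827 xy [ 0.4851 -0.2521  0.1827]
330 400 53 zmin 0.1825 xy [ 0.4749 -0.3152  0.1825]
336 180 54 zmin 0.1836 xy [ 0.4831 -0.2518  0.1836]
336 400 55 zmin 0.1832 xy [ 0.4728 -0.3149  0.1832]
342 180 60 zmin 0.1809 xy [ 0.479  -0.2507  0.1809]
342 400 60 zmin 0.1814 xy [ 0.4692 -0.3145  0.1814]
time: 2.05
tool_pos: [0.4778, -0.2847, 0.0788]
tool_rot: [-0.001, 0.997, -0.081, -0.002]
contact_force: [0.4, 0.5, 0.6]
gripper_width: 0.65
grasp_force: 0.0
t 2.05 pos [ 0.4778 -0.2847  0.0788] head -9.26 tilt -1.0000 F [0.4 0.5 0.6] w 0.650 g 0.0
turn first -0.0010, then x 0.25 y -0.19 z 5.88 cm
```

```bash
python3 -m crank '[{"x":0.2,"y":-0.15,"z":2,"turn":0},{"x":0,"y":0,"z":1,"turn":0},{"x":0,"y":0,"z":0,"turn":0},{"x":0,"y":0,"z":0,"turn":0}]' 56
python3 - <<'E'
from h import *
delta([.4806,-.2832,.02],-9.2)
p,d,K,T=grab("wrist"); np.savez("w2.npz",p=p,d=d,K=K,T=T); cv2.imwrite("pics/w2.png",p[:,:,::-1]); W=pts(d,K,T)
c=T[:3,:3]@manip.state()["tool_pos"]+T[:3,3]; print('tcp px',K@c/c[2], -T[:3,:3].T@T[:3,3])
for v in range(290,380,10):
    q=W[v][(d[v]>0)&(d[v]<.17)]; 
    if len(q): print(v,q[:,2].min(),q[q[:,2].argmin()])
h=cv2.cvtColor(p,cv2.COLOR_RGB2HSV); m=((h[...,1]>90)).astype(np.uint8)
n,l,s,c=cv2.connectedComponentsWithStats(m)
for i in range(1,n):
    if s[i,4]>300: print(s[i],c[i],ray(c[i],.0205,K,T))
E
```

```text
time: 2.45
tool_pos: [0.4818, -0.2848, 0.0516]
tool_rot: [0.0, 0.997, -0.081, 0.0]
contact_force: [-0.5, -0.4, 0.4]
gripper_width: 0.563
grasp_force: 0.0
t 2.45 pos [ 0.4818 -0.2848  0.0516] head -9.24 tilt -1.0000 F [-0.5 -0.4  0.4] w 0.563 g 0.0
turn first -0.0007, then x -0.15 y -0.14 z 3.16 cm
tcp px [329.10815971 291.59216548   1.        ] [ 0.55940624 -0.2967993   0.21995151]
300 0.08158368479721896 [ 0.49628097 -0.26222674  0.08158368]
310 0.08055320434608855 [ 0.49167678 -0.26148048  0.0805532 ]
320 0.07886336807123305 [ 0.48660277 -0.26054949  0.07886337]
330 0.08074395664433581 [ 0.48336889 -0.26014994  0.08074396]
340 0.08140866553897563 [ 0.47947782 -0.25943173  0.08140867]
350 0.08576360404005516 [ 0.47019348 -0.30646987  0.0857636 ]
360 0.09064230100878314 [ 0.47683724 -0.25913109  0.0906423 ]
370 0.09729251071986095 [ 0.46959929 -0.30644663  0.09729251]
[ 110  219   79   73 4479] [149.43826747 254.88233981] [ 0.50299552 -0.19434189  0.0205    ]
[ 294  240   62   58 2844] [324.67897328 268.52707454] [ 0.48098509 -0.28253857  0.0205    ]
[166 340  45  35 776] [186.06314433 355.49226804] [ 0.44175911 -0.1972599   0.0205    ]
```

View pics/w2.png

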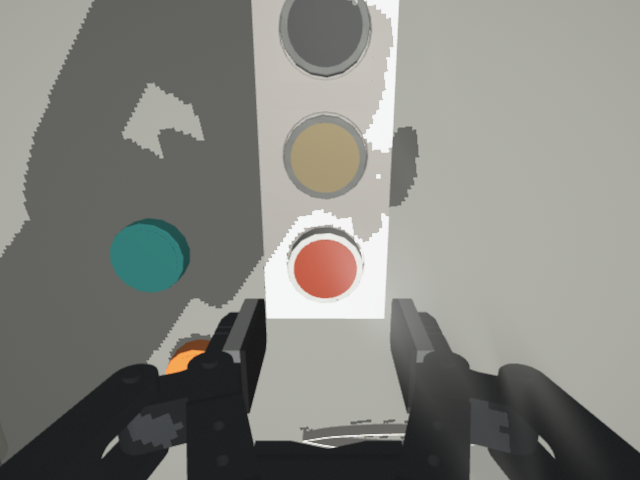

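The wrist view shows the red ring at (325,268), with the fingers straddling it and clear of the orange disc at (186,355). By depth the fingertips are about 28 mm above the TCP, so I'll descend stepwise and watch the force.

```bash
python3 -m crank '[{"x":-0.08,"y":-0.16,"z":1.5,"turn":0},{"x":0,"y":0,"z":1.5,"turn":0},{"x":0,"y":0,"z":0.7,"turn":0},{"x":0,"y":0,"z":0,"turn":0},{"x":0,"y":0,"z":0,"turn":0}]' 
python3 - <<'E'
from h import *
delta([.4808,-.2830,.0],-9.2)
p,d,K,T=grab("wrist"); W=pts(d,K,T)
for v in range(290,350,10):
    q=W[v][(d[v]>0)&(d[v]<.15)]; 
    if len(q): print(v,q[:,2].min(),q[q[:,2].argmin()])
cv2.imwrite("pics/w3.png",p[:,:,::-1])
E
```

```text
time: 3.0
tool_pos: [0.4807, -0.2825, 0.0131]
tool_rot: [-0.0, 0.997, -0.081, -0.0]
contact_force: [-0.2, -0.3, -0.1]
gripper_width: 0.564
grasp_force: 0.0
t 3.00 pos [ 0.4807 -0.2825  0.0131] head -9.24 tilt -1.0000 F [-0.2 -0.3 -0.1] w 0.564 g 0.0
turn first -0.0007, then x 0.02 y 0.05 z 1.31 cm
300 0.045545805782423156 [ 0.496774   -0.25768965  0.04554581]
310 0.046777911128182276 [ 0.49299239 -0.25968903  0.04677791]
320 0.0477155886582574 [ 0.48182477 -0.30631228  0.04771559]
330 0.04856347526013092 [ 0.48589824 -0.2584617   0.04856348]
340 0.049610636796239234 [ 0.4747531  -0.30522395  0.04961064]
```

View pics/w3.png

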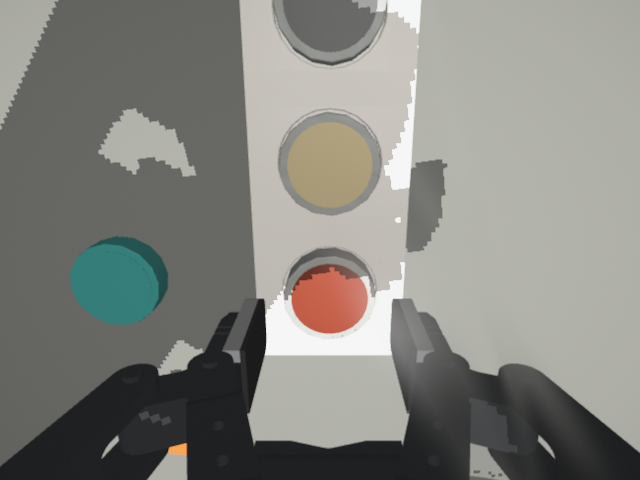

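The wrist view shows the ring at (330,297) between the fingertips at (265,300) and (392,300). By triangulating the finger gap, the tips sit about 13.5 mm above the TCP, so I'll keep descending with a force check.

```bash
python3 -m crank '[{"x":0,"y":0,"z":0.5,"turn":0},{"x":0,"y":0,"z":0.3,"turn":0},{"x":0,"y":0,"z":0,"turn":0}]' 
python3 -m crank '[{"x":0,"y":0,"z":0.15,"turn":0},{"x":0,"y":0,"z":0,"turn":0}]' 
python3 -m crank '[{"x":0,"y":0,"z":0.15,"turn":0},{"x":0,"y":0,"z":0,"turn":0}]' 
```

```text
time: 3.35
tool_pos: [0.4806, -0.2824, 0.0051]
tool_rot: [-0.0, 0.997, -0.081, -0.0]
contact_force: [0.3, -0.1, -0.3]
gripper_width: 0.56
grasp_force: 0.0
time: 3.55
tool_pos: [0.4808, -0.2826, 0.004]
tool_rot: [-0.0, 0.997, -0.081, -0.0]
contact_force: [0.9, -0.2, 0.1]
gripper_width: 0.564
grasp_force: 0.0
time: 3.75
tool_pos: [0.4808, -0.2826, 0.0025]
tool_rot: [-0.0, 0.997, -0.081, -0.0]
contact_force: [0.0, 0.5, -0.6]
gripper_width: 0.56
grasp_force: 0.0
```

```bash
python3 -m crank '[{"x":0,"y":0,"z":0,"turn":0},{"x":0,"y":0,"z":0,"turn":0},{"x":0,"y":0,"z":0,"turn":0},{"x":0,"y":0,"z":0,"turn":0}]' 40
python3 - <<'E'
from h import *
delta([.4808,-.2830,.0],-9.2)
p,d,K,T=grab("wrist"); cv2.imwrite("pics/w4.png",p[:,:,::-1]);np.savez("w4.npz",p=p,d=d,K=K,T=T)
E
```

```text
time: 4.15
tool_pos: [0.4809, -0.2827, 0.0027]
tool_rot: [0.0, 0.997, -0.081, 0.0]
contact_force: [-0.6, -0.4, -1.1]
gripper_width: 0.4
grasp_force: 0.0
t 4.15 pos [ 0.4809 -0.2827  0.0027] head -9.24 tilt -1.0000 F [-0.6 -0.4 -1.1] w 0.400 g 0.0
turn first -0.0006, then x -0.01 y 0.03 z 0.27 cm
```

View pics/w4.png

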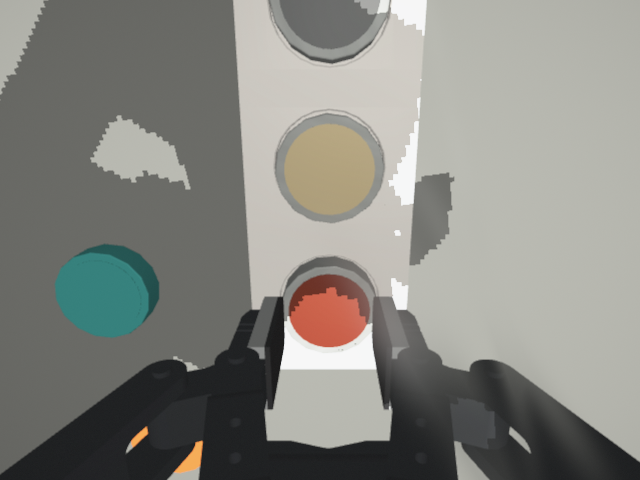

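The fingers closed to 40% above the ring, which sits below and between the pads at (330,310). So the depth reading was right and the tips are about 25–30 mm above the TCP. I'll reopen and go lower by feel.

```bash
python3 -m crank '[{"x":0,"y":0,"z":0,"turn":0},{"x":0,"y":0,"z":0,"turn":0},{"x":0,"y":0,"z":0,"turn":0},{"x":0,"y":0,"z":0.4,"turn":0},{"x":0,"y":0,"z":0.3,"turn":0}]' 66
python3 -m crank '[{"x":0,"y":0,"z":0.3,"turn":0},{"x":0,"y":0,"z":0,"turn":0}]' 
python3 -m crank '[{"x":0,"y":0,"z":0.2,"turn":0},{"x":0,"y":0,"z":0,"turn":0}]' 
python3 - <<'E'
from h import *
p,d,K,T=grab("wrist"); W=pts(d,K,T); np.savez("w5.npz",p=p,d=d,K=K,T=T)
for v in range(296,350,8):
    a=W[v]; m=(d[v]>0)&(d[v]<.16)
    L=np.where(m[:320])[0]; 
    if len(L): i=L.max(); print(v,i,d[v,i-6:i+4].round(3),a[i-3].round(4))
delta([.4808,-.2830,.0],-9.2)
E
```

```text
time: 4.7
tool_pos: [0.4808, -0.2826, -0.0047]
tool_rot: [-0.0, 0.997, -0.081, -0.0]
contact_force: [-0.4, 0.6, 0.7]
gripper_width: 0.662
grasp_force: 0.0
time: 4.9
tool_pos: [0.4803, -0.2823, -0.0083]
tool_rot: [-0.0, 0.997, -0.081, -0.001]
contact_force: [-0.3, -0.7, -0.5]
gripper_width: 0.658
grasp_force: 0.0
time: 5.1
tool_pos: [0.4808, -0.2826, -0.0097]
tool_rot: [-0.0, 0.997, -0.081, -0.0]
contact_force: [-0.3, 0.2, -0.3]
gripper_width: 0.659
grasp_force: 0.0
296 319 [0.151 0.15  0.15  0.151 0.152 0.15  0.151 0.151 0.15  0.151] [ 0.4942 -0.2799  0.0214]
304 319 [0.153 0.151 0.152 0.151 0.152 0.152 0.151 0.151 0.152 0.152] [ 0.4911 -0.2793  0.0216]
312 319 [0.153 0.152 0.153 0.153 0.152 0.152 0.153 0.152 0.154 0.153] [ 0.4876 -0.2787  0.0211]
320 319 [0.154 0.155 0.153 0.153 0.153 0.154 0.153 0.152 0.154 0.154] [ 0.4847 -0.2783  0.0219]
328 319 [0.155 0.154 0.154 0.155 0.154 0.155 0.155 0.155 0.153 0.155] [ 0.4809 -0.2776  0.021 ]
336 319 [0.156 0.154 0.156 0.155 0.156 0.158 0.156 0.155 0.156 0.155] [ 0.4779 -0.2771  0.0217]
344 319 [0.156 0.157 0.156 0.157 0.156 0.156 0.157 0.156 0.158 0.158] [ 0.474  -0.2764  0.0208]
t 5.15 pos [ 0.4808 -0.2826 -0.0095] head -9.24 tilt -1.0000 F [ 0.5 -1.1  0.8] w 0.663 g 0.0
turn first -0.0007, then x 0.00 y 0.04 z -0.95 cm
```

```bash
python3 - <<'E'
from h import *
z=np.load("w5.npz"); p,d,K,T=[z[k] for k in "pdKT"]; W=pts(d,K,T)
for v in (308,324,340):
    for r in (range(215,275,4),range(375,440,4)): print(v,[(u,round(float(W[v,u,2]),3)) for u in r])
h=cv2.cvtColor(p,cv2.COLOR_RGB2HSV); m=((h[...,1]>90)).astype(np.uint8)
n,l,s,c=cv2.connectedComponentsWithStats(m)
for i in range(1,n):
    if s[i,4]>500: print(s[i],c[i],ray(c[i],.0205,K,T))
E
```

```text
308 [(215, 0.002), (219, 0.0), (223, 0.001), (227, 0.001), (231, 0.031), (235, 0.029), (239, 0.031), (243, 0.031), (247, 0.029), (251, 0.023), (255, 0.014), (259, 0.013), (263, 0.013), (267, 0.013), (271, 0.012)]
308 [(375, 0.022), (379, 0.018), (383, 0.013), (387, 0.013), (391, 0.012), (395, 0.013), (399, 0.012), (403, 0.021), (407, 0.027), (411, 0.031), (415, 0.03), (419, 0.03), (423, 0.031), (427, 0.031), (431, 0.001), (435, 0.0), (439, 0.002)]
324 [(215, 0.035), (219, 0.034), (223, 0.042), (227, 0.042), (231, 0.042), (235, 0.042), (239, 0.041), (243, 0.036), (247, 0.031), (251, 0.024), (255, 0.012), (259, 0.014), (263, 0.012), (267, 0.013), (271, 0.014)]
324 [(375, 0.021), (379, 0.022), (383, 0.013), (387, 0.013), (391, 0.012), (395, 0.013), (399, 0.013), (403, 0.023), (407, 0.028), (411, 0.036), (415, 0.041), (419, 0.04), (423, 0.041), (427, 0.041), (431, 0.041), (435, 0.042), (439, 0.035)]
340 [(215, 0.051), (219, 0.051), (223, 0.051), (227, 0.05), (231, 0.051), (235, 0.048), (239, 0.045), (243, 0.039), (247, 0.033), (251, 0.026), (255, 0.012), (259, 0.012), (263, 0.013), (267, 0.013), (271, 0.014)]
340 [(375, 0.021), (379, 0.012), (383, 0.013), (387, 0.013), (391, 0.013), (395, 0.014), (399, 0.013), (403, 0.025), (407, 0.031), (411, 0.037), (415, 0.042), (419, 0.048), (423, 0.051), (427, 0.051), (431, 0.051), (435, 0.05), (439, 0.05)]
[  35  254  112   99 8473] [ 91.34367992 302.61501239] [ 0.50451708 -0.19679421  0.0205    ]
[ 286  287   87   77 5076] [327.97104019 325.83904649] [ 0.48082168 -0.28215327  0.0205    ]
[ 133  446   47   34 1099] [160.21747043 465.4121929 ] [ 0.42581972 -0.2003396   0.0205    ]
```

```bash
python3 -m crank '[{"x":0,"y":0,"z":0.3,"turn":0},{"x":0,"y":0,"z":0,"turn":0}]' 
python3 -m crank '[{"x":0,"y":0,"z":0,"turn":0},{"x":0,"y":0,"z":0,"turn":0},{"x":0,"y":0,"z":0,"turn":0},{"x":0,"y":0,"z":0,"turn":0}]' 0
```

```text
time: 5.35
tool_pos: [0.4807, -0.2825, -0.0128]
tool_rot: [-0.0, 0.997, -0.081, -0.0]
contact_force: [-0.8, 0.1, -0.5]
gripper_width: 0.655
grasp_force: 0.0
time: 5.75
tool_pos: [0.4812, -0.2829, -0.0119]
tool_rot: [0.0, 0.997, -0.08, 0.0]
contact_force: [-0.3, 0.5, 3.3]
gripper_width: 0.429
grasp_force: 60.1
```

```bash
python3 -m crank '[{"x":0,"y":0,"z":0,"turn":0},{"x":0,"y":0,"z":-0.2,"turn":0},{"x":0,"y":0,"z":0,"turn":0}]' 50
python3 -m crank '[{"x":0,"y":0,"z":0,"turn":0},{"x":0,"y":0,"z":0,"turn":0},{"x":0,"y":0,"z":0,"turn":0}]' 0
python3 -m crank '[{"x":0,"y":0,"z":-1,"turn":0},{"x":0,"y":0,"z":-4,"turn":0},{"x":0,"y":0,"z":-4,"turn":0},{"x":0,"y":0,"z":-4,"turn":0},{"x":0,"y":0,"z":-3,"turn":0}]'
python3 - <<'E'
from h import *
p,d,K,T=grab("wrist"); W=pts(d,K,T); cv2.imwrite("pics/w6.png",p[:,:,::-1]);np.savez("w6.npz",p=p,d=d,K=K,T=T)
delta([.4927,.0065,.12],-7.8)
E
```

```text
time: 6.05
tool_pos: [0.4808, -0.2826, -0.0104]
tool_rot: [-0.0, 0.997, -0.081, -0.0]
contact_force: [1.0, 0.4, -0.0]
gripper_width: 0.5
grasp_force: 0.0
time: 6.35
tool_pos: [0.4812, -0.2829, -0.0098]
tool_rot: [0.0, 0.997, -0.08, 0.0]
contact_force: [-1.5, -0.1, 5.0]
gripper_width: 0.427
grasp_force: 59.6
time: 6.85
tool_pos: [0.4814, -0.283, 0.1526]
tool_rot: [0.001, 0.997, -0.08, 0.001]
contact_force: [-0.4, -0.8, -1.6]
gripper_width: 0.423
grasp_force: 60.1
t 6.90 pos [ 0.4839 -0.2849  0.1583] head -9.23 tilt -0.9999 F [ 1.4 -1.6  3.2] w 0.424 g 60.1
turn first -0.0249, then x -3.08 y -28.99 z 3.83 cm
```

View pics/w6.png

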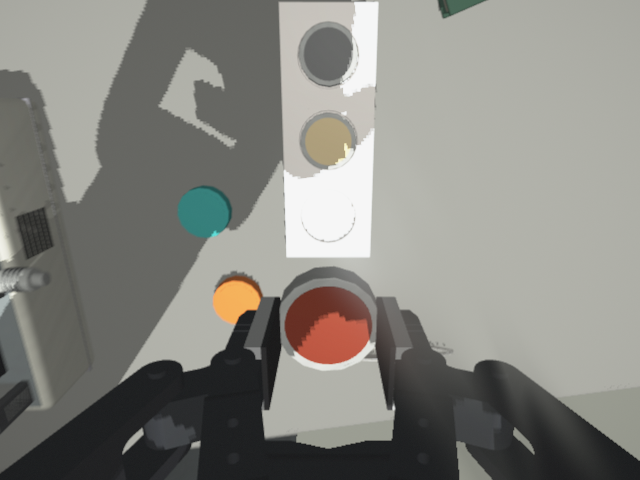

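The view shows the red ring held level between the pads at (328,325) and its recess empty. I'll carry it toward the stage and stop short to photograph the pocket.

```bash
python3 -m crank '[{"x":0,"y":0,"z":-3,"turn":-0.025},{"x":-0.85,"y":-2.3,"z":0,"turn":0},{"x":-1.7,"y":-4.56,"z":0,"turn":0},{"x":-1.7,"y":-4.56,"z":0,"turn":0},{"x":-1.7,"y":-4.56,"z":0,"turn":0}]'
python3 -m crank '[{"x":-1.7,"y":-4.56,"z":0,"turn":0},{"x":-1.7,"y":-4.56,"z":0,"turn":0},{"x":-0.85,"y":-2.3,"z":0,"turn":0},{"x":0,"y":0,"z":0,"turn":0},{"x":0,"y":0,"z":0,"turn":0}]'
python3 - <<'E'
from h import *
delta([.4927,.0065,.12],-7.8)
p,d,K,T=grab("wrist"); W=pts(d,K,T); cv2.imwrite("pics/w7.png",p[:,:,::-1]);np.savez("w7.npz",p=p,d=d,K=K,T=T)
E
```

```text
time: 7.4
tool_pos: [0.4427, -0.1148, 0.1791]
tool_rot: [-0.0, 0.998, -0.069, -0.0]
contact_force: [0.7, 1.0, -0.6]
gripper_width: 0.425
grasp_force: 60.1
time: 7.9
tool_pos: [0.4169, 0.0028, 0.1794]
tool_rot: [0.0, 0.998, -0.067, 0.0]
contact_force: [1.3, -0.7, -0.4]
gripper_width: 0.427
grasp_force: 60.2
t 7.90 pos [0.4169 0.0028 0.1794] head -7.73 tilt -1.0000 F [ 1.3 -0.7 -0.4] w 0.427 g 60.2
turn first 0.0013, then x 7.46 y -1.40 z 5.94 cm
```

View pics/w7.png

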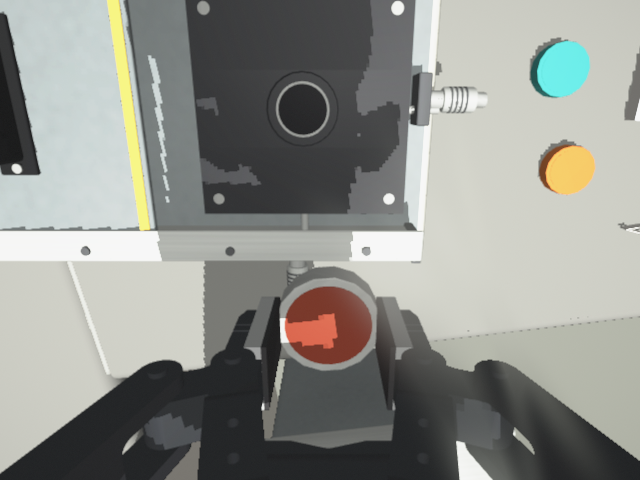

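The view shows the pocket on the plate at about (302,109), with a thin outer edge about 35 px in radius and a bright inner ring. Plate screws are at (203,8), (397,8), (219,199) and (389,199), and the held ring is at (328,325). I'll compute the pocket and ring offsets.

```bash
python3 - <<'E'
from h import *
z=np.load("w7.npz"); p,d,K,T=[z[k] for k in "pdKT"]; W=pts(d,K,T); g=cv2.cvtColor(p,cv2.COLOR_RGB2GRAY)
s=6; c=cv2.resize(g[60:160,250:355],None,fx=s,fy=s,interpolation=cv2.INTER_CUBIC)
for lo,hi in((24,30),(31,38)):
    r=cv2.HoughCircles(c,cv2.HOUGH_GRADIENT,1,300,param1=40,param2=15,minRadius=lo*s,maxRadius=hi*s)
    if r is not None:
        x=r[0,0]; uv=((x[0]+.5)/s-.5+250,(x[1]+.5)/s-.5+60); print(lo,uv,x[2]/s)
        for zz in(.086,.082): print(zz,ray(uv,zz,K,T))
# inner bright ring ellipse
m=(g[60:160,250:355]>120).astype(np.uint8); n,l,st,ce=cv2.connectedComponentsWithStats(m); 
for i in range(1,n): 
    if st[i,4]>60: print('bright',st[i],ce[i]+[250,60])
m=(g>170).astype(np.uint8); n,l,st,ce=cv2.connectedComponentsWithStats(m); q=[]
for i in range(1,n):
    if 30<st[i,4]<300: print('screw',ce[i],ray(ce[i],.086,K,T)[:2])
print('plate z',np.median(W[80:140,215:260,2]),'pocket z',np.median(W[100:118,293:311,2]), 'annulus',W[109,270:284,2].round(4))
m=((cv2.cvtColor(p,cv2.COLOR_RGB2HSV)[...,1]>100)).astype(np.uint8); m[:, :250]=0; m[:,400:]=0; n,l,st,ce=cv2.connectedComponentsWithStats(m); i=1+st[1:,4].argmax()
zr=np.median(W[310:340,315:345,2]); print('ring',ce[i],st[i],zr,ray(ce[i],.1794+.0303,K,T))
e=cv2.fitEllipse(np.argwhere(cv2.Canny((l==i).astype(np.uint8)*255,50,100))[:,::-1].astype(np.float32)); print(e,ray(e[0],.1794+.0303,K,T)); 
E
```

```text
24 (np.float32(303.5), np.float32(108.66667)) 25.483332
0.086 [0.49667648 0.00736535 0.086     ]
0.082 [0.49670389 0.0075879  0.082     ]
31 (np.float32(296.83334), np.float32(110.33333)) 32.149998
0.086 [0.49626291 0.01154124 0.086     ]
0.082 [0.49628401 0.01182761 0.082     ]
bright [ 26  21  54  56 403] [302.54590571 107.41687345]
screw [397.2          7.58666667] [ 0.54374612 -0.05377725]
screw [461.37423313  99.90184049] [ 0.48887249 -0.08814099]
screw [ 16.30769231 168.30769231] [0.4853958  0.19368741]
screw [165.40816327 182.53061224] [0.46383237 0.1021221 ]
screw [388.48598131 198.44859813] [ 0.43423885 -0.03894308]
screw [282.86092715 330.96688742] [0.34741948 0.04534511]
screw [279.         375.00653595] [0.31103185 0.05442929]
screw [515.54545455 433.24242424] [ 0.23277061 -0.1213884 ]
screw [127.78 445.02] [0.26269488 0.18495313]
plate z 0.08686496598955293 pocket z 0.0834203424190246 annulus [0.083  0.0831 0.0835 0.0838 0.0825 0.0835 0.0822 0.0832 0.0825 0.0829
 0.0842 0.083  0.0838 0.0837]
ring [327.6667947  325.08238909] [ 285  287   87   77 5207] 0.2108143837785359 [0.41732322 0.00327583 0.2097    ]
((327.5541076660156, 324.91064453125), (76.98049926757812, 86.14078521728516), 93.29487609863281) [0.41740143 0.0033083  0.2097    ]
```

```bash
python3 -m crank '[{"x":1.7,"y":-0.75,"z":0,"turn":0},{"x":1.75,"y":-0.75,"z":0,"turn":0},{"x":0,"y":0,"z":3,"turn":0},{"x":0,"y":0,"z":3,"turn":0},{"x":0,"y":0,"z":3,"turn":0}]'
python3 -m crank '[{"x":0,"y":0,"z":1,"turn":0},{"x":0,"y":0,"z":0,"turn":0},{"x":0,"y":0,"z":0,"turn":0}]'
python3 -c "
from h import *;delta([.4533,.0132,.0677],-7.8)"
```

```text
time: 8.45
tool_pos: [0.4538, 0.0114, 0.0886]
tool_rot: [0.0, 0.998, -0.069, 0.0]
contact_force: [0.9, 0.2, -1.2]
gripper_width: 0.426
grasp_force: 60.2
time: 8.75
tool_pos: [0.4543, 0.0121, 0.0809]
tool_rot: [0.0, 0.998, -0.069, 0.001]
contact_force: [0.9, 0.4, -0.2]
gripper_width: 0.428
grasp_force: 60.2
t 8.75 pos [0.4543 0.0121 0.0809] head -7.86 tilt -1.0000 F [ 0.9  0.4 -0.2] w 0.428 g 60.2
turn first -0.0011, then x -0.11 y -0.10 z 1.32 cm
```

```bash
python3 -m crank '[{"x":-0.1,"y":-0.1,"z":0.6,"turn":0},{"x":0,"y":0,"z":0.3,"turn":0},{"x":0,"y":0,"z":0.1,"turn":0},{"x":0,"y":0,"z":0,"turn":0},{"x":0,"y":0,"z":0,"turn":0}]'
python3 -m crank '[{"x":0,"y":0,"z":0.15,"turn":0},{"x":0,"y":0,"z":0,"turn":0}]'
python3 -m crank '[{"x":0,"y":0,"z":0.15,"turn":0},{"x":0,"y":0,"z":0,"turn":0}]'
python3 -m crank '[{"x":0,"y":0,"z":0.1,"turn":0},{"x":0,"y":0,"z":0,"turn":0}]'
```

```text
time: 9.25
tool_pos: [0.4525, 0.014, 0.0698]
tool_rot: [0.0, 0.998, -0.068, 0.0]
contact_force: [0.2, -0.1, 0.2]
gripper_width: 0.424
grasp_force: 60.2
time: 9.45
tool_pos: [0.4523, 0.014, 0.068]
tool_rot: [-0.0, 0.998, -0.068, -0.0]
contact_force: [0.7, 0.2, -0.9]
gripper_width: 0.425
grasp_force: 60.2
time: 9.65
tool_pos: [0.4526, 0.0139, 0.0676]
tool_rot: [0.0, 0.998, -0.068, -0.0]
contact_force: [-2.6, -0.0, 5.6]
gripper_width: 0.424
grasp_force: 60.9
time: 9.85
tool_pos: [0.4526, 0.0139, 0.0675]
tool_rot: [0.0, 0.998, -0.068, -0.0]
contact_force: [-5.7, 0.6, 11.4]
gripper_width: 0.421
grasp_force: 61.5
```

Contact came at TCP z = 0.0676, against a predicted 0.0677. I'll ease the press and slide toward the pocket.

```bash
python3 -m crank '[{"x":0,"y":0,"z":-0.15,"turn":0},{"x":0.3,"y":0.06,"z":0,"turn":0},{"x":0.4,"y":0,"z":0,"turn":0},{"x":0.4,"y":0,"z":0,"turn":0},{"x":0.4,"y":0,"z":0,"turn":0}]'
python3 -m crank '[{"x":0.4,"y":0,"z":0,"turn":0},{"x":0.4,"y":0,"z":0,"turn":0},{"x":0.4,"y":0,"z":0,"turn":0},{"x":0.4,"y":0,"z":0,"turn":0},{"x":0,"y":0,"z":0,"turn":0}]'
python3 -c "
from h import *;delta([.4959,.0074,.0677],-7.8)"
```

```text
time: 10.35
tool_pos: [0.4672, 0.0113, 0.0676]
tool_rot: [-0.0, 0.998, -0.068, -0.001]
contact_force: [-4.6, 0.6, 6.6]
gripper_width: 0.424
grasp_force: 61.1
time: 10.85
tool_pos: [0.4838, 0.0089, 0.0676]
tool_rot: [0.0, 0.998, -0.068, 0.0]
contact_force: [-0.8, 0.2, 4.0]
gripper_width: 0.424
grasp_force: 60.8
t 10.85 pos [0.4838 0.0089 0.0676] head -7.81 tilt -1.0000 F [-0.8  0.2  4. ] w 0.424 g 60.8
turn first -0.0002, then x 1.22 y -0.01 z -0.01 cm
```

Sliding at about 4 N. For the last stretch I'll go in small steps, watching z.

```bash
python3 -m crank '[{"x":0.4,"y":0,"z":0,"turn":0},{"x":0.4,"y":0,"z":0,"turn":0},{"x":0.2,"y":0,"z":0,"turn":0},{"x":0,"y":0,"z":0,"turn":0}]'
python3 -m crank '[{"x":0.1,"y":0,"z":0,"turn":0},{"x":0,"y":0,"z":0,"turn":0}]'
python3 -m crank '[{"x":0.1,"y":0,"z":0,"turn":0},{"x":0,"y":0,"z":0,"turn":0}]'
```

```text
time: 11.25
tool_pos: [0.4934, 0.0077, 0.0671]
tool_rot: [0.0, 0.998, -0.068, 0.0]
contact_force: [-0.2, 0.1, 2.5]
gripper_width: 0.424
grasp_force: 60.6
time: 11.45
tool_pos: [0.4939, 0.0077, 0.0669]
tool_rot: [-0.0, 0.998, -0.068, -0.0]
contact_force: [-0.9, 0.1, 2.7]
gripper_width: 0.419
grasp_force: 60.5
time: 11.65
tool_pos: [0.4948, 0.0075, 0.0666]
tool_rot: [-0.0, 0.998, -0.068, -0.0]
contact_force: [0.0, 0.0, -0.9]
gripper_width: 0.424
grasp_force: 60.2
```

Fz went to zero and z fell, so the ring is over the pocket. I'll lower it gently.

```bash
python3 -m crank '[{"x":0,"y":0,"z":0.1,"turn":0},{"x":0,"y":0,"z":0,"turn":0}]'
python3 -m crank '[{"x":0,"y":0,"z":0.1,"turn":0},{"x":0,"y":0,"z":0,"turn":0}]'
```

```text
time: 11.85
tool_pos: [0.4946, 0.0075, 0.0656]
tool_rot: [-0.0, 0.998, -0.068, -0.0]
contact_force: [-0.6, 0.5, -0.2]
gripper_width: 0.424
grasp_force: 60.2
time: 12.05
tool_pos: [0.4948, 0.0075, 0.0648]
tool_rot: [-0.0, 0.998, -0.068, -0.0]
contact_force: [-0.3, -1.0, -0.4]
gripper_width: 0.425
grasp_force: 60.2
```

```bash
python3 -m crank '[{"x":0,"y":0,"z":0.08,"turn":0},{"x":0,"y":0,"z":0,"turn":0}]'
python3 -m crank '[{"x":0,"y":0,"z":0.07,"turn":0},{"x":0,"y":0,"z":0,"turn":0}]'
python3 -c "
from h import *;delta([.4959,.0074,.0677],-7.8)"
```

```text
time: 12.25
tool_pos: [0.4949, 0.0075, 0.0642]
tool_rot: [-0.0, 0.998, -0.068, -0.0]
contact_force: [-0.7, 0.2, -0.5]
gripper_width: 0.423
grasp_force: 60.2
time: 12.45
tool_pos: [0.495, 0.0075, 0.0637]
tool_rot: [0.0, 0.998, -0.068, 0.0]
contact_force: [0.3, -0.1, -0.2]
gripper_width: 0.429
grasp_force: 60.3
t 12.45 pos [0.495  0.0075 0.0637] head -7.80 tilt -1.0000 F [ 0.3 -0.1 -0.2] w 0.429 g 60.3
turn first -0.0001, then x 0.09 y -0.00 z -0.40 cm
```

Down 3.9 mm with no force, so the ring is seated. Releasing now.

```bash
python3 -m crank '[{"x":0,"y":0,"z":0,"turn":0},{"x":0,"y":0,"z":0,"turn":0},{"x":0,"y":0,"z":0,"turn":0}]' 54
python3 -m crank '[{"x":0,"y":0,"z":-0.5,"turn":0},{"x":0,"y":0,"z":-2,"turn":0},{"x":0,"y":0,"z":-4,"turn":0},{"x":0,"y":0,"z":-4,"turn":0},{"x":-4,"y":0,"z":0,"turn":0}]'
python3 -m crank '[{"x":-4,"y":0,"z":0,"turn":0},{"x":0,"y":0,"z":0,"turn":0},{"x":0,"y":0,"z":0,"turn":0},{"x":0,"y":0,"z":0,"turn":0}]'
python3 - <<'E'
from h import *
delta([.4959,.0074,.0677],-7.8)
p,d,K,T=grab("wrist"); W=pts(d,K,T); cv2.imwrite("pics/w8.png",p[:,:,::-1]);np.savez("w8.npz",p=p,d=d,K=K,T=T)
E
```

```text
time: 12.75
tool_pos: [0.495, 0.0075, 0.0637]
tool_rot: [0.0, 0.998, -0.068, 0.0]
contact_force: [-1.1, 0.4, -0.5]
gripper_width: 0.539
grasp_force: 0.0
time: 13.25
tool_pos: [0.4612, 0.0119, 0.177]
tool_rot: [0.0, 0.998, -0.068, 0.007]
contact_force: [-0.2, 0.5, 1.1]
gripper_width: 0.54
grasp_force: 0.0
time: 13.65
tool_pos: [0.4165, 0.0182, 0.1693]
tool_rot: [0.0, 0.998, -0.068, 0.001]
contact_force: [1.2, -0.1, 0.7]
gripper_width: 0.538
grasp_force: 0.0
t 13.65 pos [0.4165 0.0182 0.1693] head -7.81 tilt -1.0000 F [ 1.2 -0.1  0.7] w 0.538 g 0.0
turn first -0.0002, then x 8.01 y -0.01 z 10.16 cm
```

View pics/w8.png

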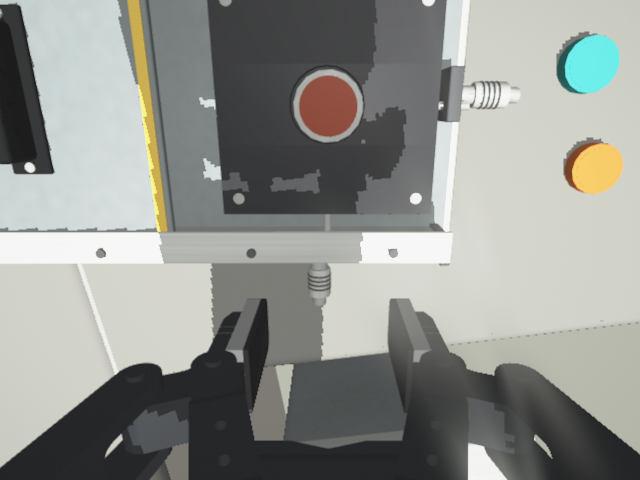

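The view shows the red ring concentric in the pocket at (328,105). I'll check that it is level and move to the fin.

```bash
python3 - <<'E'
from h import *
z=np.load("w8.npz"); p,d,K,T=[z[k] for k in "pdKT"]; W=pts(d,K,T)
v,u=np.mgrid[:480,:640]; r=np.hypot(u-328,v-105); q=W[r<26]; A=np.c_[q[:,:2]-q[:,:2].mean(0),np.ones(len(q))]; print('plane',np.linalg.lstsq(A,q[:,2],rcond=None)[0])
print('plate',np.median(W[(r>45)&(r<70)][:,2]))
delta([.5215,.167,.17],-7.8)
E
```

```text
plane [-0.05093196  0.00720418  0.09620776]
plate 0.08688393982879669
t 13.70 pos [0.4166 0.0182 0.1691] head -7.81 tilt -1.0000 F [-0.1 -0.2  0.2] w 0.541 g 0.0
turn first -0.0002, then x 8.38 y -16.17 z -0.09 cm
```

```bash
python3 - <<'E'
from h import *
z=np.load("w8.npz"); p,d,K,T=[z[k] for k in "pdKT"]; W=pts(d,K,T)
v,u=np.mgrid[:480,:640]; r=np.hypot(u-328,v-105)
def fit(m,name,c):
    q=W[m]
    for _ in range(3):
        A=np.c_[q[:,:2]-c,np.ones(len(q))]; x=np.linalg.lstsq(A,q[:,2],rcond=None)[0]; e=q[:,2]-A@x; q=q[abs(e)<2.5*e.std()]
    print(name,len(q),x.round(4),e.std().round(5))
c=W[r<26][:,:2].mean(0)
fit(r<26,'red',c); fit((r>29)&(r<32),'rim',c)
fit((r>42)&(v>20)&(v<185)&(u>235)&(u<430),'plate',c)
for dv in (-30,-20,-10,0,10,20,30): print(dv,np.median(W[105+dv,315:341,2]).round(4),end=' ')
E
```

```text
red 2078 [-0.0042 -0.0013  0.0951] 0.00066
rim 558 [-0.0039  0.0043  0.0949] 0.00066
plate 25755 [ 0.0002 -0.0001  0.0869] 0.00068
-30 0.0948 -20 0.0952 -10 0.0954 0 0.0953 10 0.0954 20 0.0952 30 0.0947
```

The ring is level and stands 8.1 mm above the plate, so it is seated. On to the fin.

```bash
python3 -m crank '[{"x":2.1,"y":-4.04,"z":0,"turn":0},{"x":2.1,"y":-4.04,"z":0,"turn":0},{"x":2.1,"y":-4.04,"z":0,"turn":0},{"x":2.1,"y":-4.04,"z":0,"turn":0},{"x":0,"y":0,"z":2,"turn":0}]' 50
python3 -m crank '[{"x":0,"y":0,"z":0,"turn":0},{"x":0,"y":0,"z":0,"turn":0}]'
python3 - <<'E'
from h import *
delta([.5215,.167,.095],-7.8)
p,d,K,T=grab("wrist"); W=pts(d,K,T); np.savez("w9.npz",p=p,d=d,K=K,T=T)
s=manip.state()["tool_pos"]; a=np.radians(-7.8); e=W-s; tx=e[...,0]*np.cos(a)+e[...,1]*np.sin(a); ty=e[...,0]*np.sin(a)-e[...,1]*np.cos(a)
m=(d>0)&(abs(W[...,2]-.125)<.004)&(abs(tx)<.05)&(abs(ty)<.03)
print(m.sum(),'fin in tool x',np.percentile(tx[m],[2,98]),'y',np.percentile(ty[m],[2,50,98]))
E
```

```text
time: 14.2
tool_pos: [0.526, 0.1711, 0.1509]
tool_rot: [-0.001, 0.998, -0.066, 0.003]
contact_force: [0.3, -0.6, -0.3]
gripper_width: 0.501
grasp_force: 0.0
time: 14.4
tool_pos: [0.5207, 0.1668, 0.1476]
tool_rot: [0.0, 0.998, -0.068, -0.001]
contact_force: [-0.3, -0.4, 0.9]
gripper_width: 0.498
grasp_force: 0.0
t 14.40 pos [0.5207 0.1668 0.1476] head -7.81 tilt -1.0000 F [-0.3 -0.4  0.9] w 0.498 g 0.0
turn first -0.0002, then x 0.08 y -0.03 z 5.26 cm
2559 fin in tool x [-0.0287105   0.03701547] y [-0.01217655 -0.00730952 -0.00254071]
```

```bash
python3 -m crank '[{"x":0.4,"y":-0.73,"z":1.5,"turn":0},{"x":0,"y":0,"z":2,"turn":0},{"x":0,"y":0,"z":1.5,"turn":0},{"x":0,"y":0,"z":0.5,"turn":0},{"x":0,"y":0,"z":0,"turn":0}]'
python3 -m crank '[{"x":0,"y":0,"z":0.4,"turn":0},{"x":0,"y":0,"z":0,"turn":0}]'
python3 - <<'E'
from h import *
delta([.5215,.167,.086],-7.8)
p,d,K,T=grab("wrist"); W=pts(d,K,T)
for v in (312,326,340):
    for r in (range(235,285,4),range(370,425,4)): print(v,[(u,round(float(W[v,u,2]),3)) for u in r])
E
```

```text
time: 14.95
tool_pos: [0.5253, 0.1733, 0.0931]
tool_rot: [0.0, 0.998, -0.068, -0.001]
contact_force: [0.1, 0.1, 0.5]
gripper_width: 0.501
grasp_force: 0.0
time: 15.15
tool_pos: [0.5261, 0.1737, 0.0901]
tool_rot: [-0.0, 0.998, -0.068, 0.0]
contact_force: [-0.3, -0.5, 0.5]
gripper_width: 0.502
grasp_force: 0.0
t 15.15 pos [0.5261 0.1737 0.0901] head -7.81 tilt -1.0000 F [-0.3 -0.5  0.5] w 0.502 g 0.0
turn first -0.0002, then x -0.37 y 0.73 z 0.41 cm
312 [(235, 0.125), (239, 0.125), (243, 0.126), (247, 0.133), (251, 0.134), (255, 0.133), (259, 0.133), (263, 0.133), (267, 0.129), (271, 0.119), (275, 0.102), (279, 0.102), (283, 0.102)]
312 [(370, 0.102), (374, 0.102), (378, 0.101), (382, 0.102), (386, 0.124), (390, 0.132), (394, 0.133), (398, 0.133), (402, 0.134), (406, 0.132), (410, 0.125), (414, 0.126), (418, 0.127), (422, 0.102)]
326 [(235, 0.136), (239, 0.136), (243, 0.143), (247, 0.142), (251, 0.143), (255, 0.143), (259, 0.142), (263, 0.138), (267, 0.13), (271, 0.121), (275, 0.102), (279, 0.101), (283, 0.102)]
326 [(370, 0.102), (374, 0.101), (378, 0.102), (382, 0.101), (386, 0.126), (390, 0.134), (394, 0.142), (398, 0.142), (402, 0.143), (406, 0.143), (410, 0.143), (414, 0.143), (418, 0.136), (422, 0.135)]
340 [(235, 0.151), (239, 0.151), (243, 0.151), (247, 0.15), (251, 0.151), (255, 0.151), (259, 0.146), (263, 0.139), (267, 0.132), (271, 0.258), (275, 0.102), (279, 0.103), (283, 0.102)]
340 [(370, 0.102), (374, 0.102), (378, 0.101), (382, 0.101), (386, 0.127), (390, 0.135), (394, 0.141), (398, 0.15), (402, 0.151), (406, 0.15), (410, 0.15), (414, 0.151), (418, 0.151), (422, 0.144)]
```

```bash
python3 -m crank '[{"x":0,"y":0,"z":0.3,"turn":0},{"x":0,"y":0,"z":0,"turn":0},{"x":0,"y":0,"z":0,"turn":0},{"x":0,"y":0,"z":0,"turn":0},{"x":0,"y":0,"z":0,"turn":0}]' 15
python3 -m crank '[{"x":0,"y":0,"z":0,"turn":0},{"x":0,"y":0,"z":0,"turn":0},{"x":0,"y":0,"z":0,"turn":0}]' 0
```

```text
time: 15.7
tool_pos: [0.5258, 0.1738, 0.0867]
tool_rot: [-0.0, 0.998, -0.068, 0.0]
contact_force: [0.1, 0.2, -0.6]
gripper_width: 0.147
grasp_force: 0.0
time: 16.0
tool_pos: [0.5258, 0.1737, 0.0869]
tool_rot: [0.0, 0.998, -0.068, 0.0]
contact_force: [-1.2, -1.4, 2.5]
gripper_width: 0.096
grasp_force: 62.7
```

The fin is gripped. Drawing the shutter along tool +y.

```bash
python3 -m crank '[{"x":0,"y":0.5,"z":0,"turn":0},{"x":0,"y":1,"z":0,"turn":0},{"x":0,"y":1,"z":0,"turn":0},{"x":0,"y":1,"z":0,"turn":0},{"x":0,"y":0.5,"z":0,"turn":0}]'
python3 -m crank '[{"x":0,"y":1,"z":0,"turn":0},{"x":0,"y":1,"z":0,"turn":0},{"x":0,"y":1,"z":0,"turn":0},{"x":0,"y":1,"z":0,"turn":0},{"x":0,"y":0.5,"z":0,"turn":0}]'
```

```text
time: 16.5
tool_pos: [0.5203, 0.133, 0.0869]
tool_rot: [-0.0, 0.998, -0.069, 0.0]
contact_force: [-0.6, 3.9, 4.2]
gripper_width: 0.097
grasp_force: 62.8
time: 17.0
tool_pos: [0.5142, 0.0883, 0.0869]
tool_rot: [0.0, 0.998, -0.068, 0.0]
contact_force: [-0.8, 3.6, 5.1]
gripper_width: 0.098
grasp_force: 63.0
```

```bash
python3 -m crank '[{"x":0,"y":1,"z":0,"turn":0},{"x":0,"y":1,"z":0,"turn":0},{"x":0,"y":1,"z":0,"turn":0},{"x":0,"y":1,"z":0,"turn":0},{"x":0,"y":0,"z":0,"turn":0}]'
python3 -m crank '[{"x":0,"y":1,"z":0,"turn":0},{"x":0,"y":1,"z":0,"turn":0},{"x":0,"y":1,"z":0,"turn":0},{"x":0,"y":0.5,"z":0,"turn":0},{"x":0,"y":0,"z":0,"turn":0}]'
python3 -m crank '[{"x":0,"y":0.3,"z":0,"turn":0},{"x":0,"y":0.2,"z":0,"turn":0},{"x":0,"y":0,"z":0,"turn":0}]'
```

```text
time: 17.5
tool_pos: [0.5086, 0.0476, 0.0869]
tool_rot: [0.001, 0.998, -0.068, -0.0]
contact_force: [-2.6, -1.0, 5.8]
gripper_width: 0.095
grasp_force: 63.1
time: 18.0
tool_pos: [0.504, 0.0133, 0.0869]
tool_rot: [0.001, 0.998, -0.068, 0.0]
contact_force: [-1.1, 0.6, 5.6]
gripper_width: 0.098
grasp_force: 63.1
time: 18.3
tool_pos: [0.5039, 0.0124, 0.0869]
tool_rot: [-0.003, 0.998, -0.068, 0.001]
contact_force: [1.8, 12.1, 4.7]
gripper_width: 0.096
grasp_force: 62.9
```

The shutter has come up firm after about 163 mm, with 12 N on it. I'll check numerically where its edge now lies relative to the housing.

```bash
python3 - <<'E'
from h import *
a=np.radians(82.2); Y=np.array([np.cos(a),np.sin(a)]); X=np.array([Y[1],-Y[0]])
def ana(p,d,K,T,name):
    W=pts(d,K,T); hsv=cv2.cvtColor(p,cv2.COLOR_RGB2HSV)
    xa=W[...,:2]@X; ya=W[...,:2]@Y
    cx=np.array([.515,.09])
    reg=(d>0)&(abs(xa-cx@X)<.15)&(abs(ya-cx@Y)<.22)
    rail=reg&(abs(W[...,2]-.105)<.006)&(hsv[...,2]>170)
    print(name,'rail/housing ya',np.percentile(ya[rail],[.3,99.7]).round(4),'xa',np.percentile(xa[rail],[.3,99.7]).round(4),rail.sum())
    yel=reg&(hsv[...,1]>110)&(abs(hsv[...,0].astype(int)-27)<9)&(W[...,2]<.12)&(W[...,2]>.08)
    q=np.argwhere(yel)[:,::-1]
    if len(q):
        yy=np.array([ray(x,.101,K,T)[:2]@Y for x in q]); print('  yellow n',len(q),'ya',np.percentile(yy,[5,50,95]).round(4))
    body=reg&(W[...,2]>.06)&(W[...,2]<.112); print('  body ya',np.percentile(ya[body],[.2,99.8]).round(4))
for n in("top","scene"):
    z=np.load(n+".npz"); ana(*[z[k] for k in "pdKT"],n+"0"); r=grab(n); np.savez(n+"1.npz",**dict(zip("pdKT",r))); ana(*r,n+"1")
r=grab("wrist"); np.savez("w10.npz",**dict(zip("pdKT",r))); ana(*r,"wrist"); delta([.5,0,.1],-7.8)
E
```

```text
top0 rail/housing ya [0.001  0.3286] xa [0.398  0.5913] 2349
  yellow n 154 ya [0.171  0.1732 0.1755]
  body ya [-0.024   0.3378]
top1 rail/housing ya [0.0009 0.329 ] xa [0.3981 0.5912] 1653
  yellow n 147 ya [0.0091 0.0112 0.0134]
  body ya [-0.0271  0.3384]
scene0 rail/housing ya [0.0006 0.3287] xa [0.3989 0.5914] 2062
  yellow n 215 ya [0.1688 0.1719 0.1751]
  body ya [-0.0312  0.327 ]
scene1 rail/housing ya [0.0009 0.327 ] xa [0.3988 0.5913] 1649
  yellow n 294 ya [0.0072 0.0103 0.0134]
  body ya [-0.0319  0.3334]
wrist rail/housing ya [0.0023 0.2319] xa [0.415  0.5929] 30947
  yellow n 4084 ya [0.0088 0.0114 0.0142]
  body ya [-0.0273  0.2549]
t 18.45 pos [0.5039 0.0124 0.0869] head -7.81 tilt -1.0000 F [ 1.5 12.4  4.7] w 0.097 g 62.9
turn first -0.0002, then x -0.22 y 1.28 z -1.31 cm
```

```bash
python3 -m crank '[{"x":0,"y":0.2,"z":0,"turn":0},{"x":0,"y":0,"z":0,"turn":0},{"x":0,"y":0,"z":0,"turn":0}]'
python3 - <<'E'
from h import *
a=np.radians(82.2); Y=np.array([np.cos(a),np.sin(a)]); X=np.array([Y[1],-Y[0]])
for n in("top","top1","w8","w10"):
    z=np.load(n+".npz"); p,d,K,T=[z[k] for k in "pdKT"]; W=pts(d,K,T); xa=W[...,:2]@X; ya=W[...,:2]@Y
    for lo,hi in((.405,.412),(.58,.588),(.47,.49)):
        m=(d>0)&(xa>lo)&(xa<hi)&(ya>-.06)&(ya<.37); o=np.argsort(ya[m]); y=ya[m][o]; zz=W[...,2][m][o]
        b=[(round(float(q),3),round(float(np.median(zz[(y>=q)&(y<q+.006)])),3)) for q in np.arange(-.036,.36,.006) if ((y>=q)&(y<q+.006)).any() and (q<.024 or q>.30)]
        print(n,lo,b)
E
```

```text
time: 18.75
tool_pos: [0.5039, 0.0125, 0.0869]
tool_rot: [-0.005, 0.998, -0.068, 0.001]
contact_force: [2.6, 19.3, 4.4]
gripper_width: 0.093
grasp_force: 62.9
top 0.405 [(-0.036, -0.001), (-0.03, -0.001), (-0.024, 0.001), (-0.018, -0.0), (-0.012, 0.067), (-0.006, 0.069), (-0.0, 0.105), (0.006, 0.106), (0.012, 0.107), (0.018, 0.106), (0.024, 0.107), (0.306, 0.105), (0.312, 0.105), (0.318, 0.105), (0.324, 0.104), (0.354, 0.001)]
top 0.58 [(-0.036, -0.001), (-0.03, 0.001), (-0.024, -0.0), (-0.018, 0.0), (-0.012, 0.066), (-0.006, 0.07), (-0.0, 0.105), (0.006, 0.105), (0.012, 0.104), (0.018, 0.104), (0.024, 0.104), (0.306, 0.105), (0.312, 0.105), (0.318, 0.104), (0.324, 0.104)]
top 0.47 [(-0.036, -0.0), (-0.03, 0.001), (-0.024, 0.001), (-0.018, 0.001), (-0.012, 0.064), (-0.006, 0.07), (-0.0, 0.089), (0.006, 0.078), (0.012, 0.086), (0.018, 0.086), (0.024, 0.087), (0.306, 0.101), (0.312, 0.102), (0.324, 0.072), (0.33, 0.071), (0.336, 0.067), (0.354, 0.001)]
top1 0.405 [(-0.036, -0.0), (-0.03, 0.001), (-0.024, 0.001), (-0.018, 0.001), (-0.012, 0.067), (-0.006, 0.07), (-0.0, 0.106), (0.006, 0
[... 595 characters left out ...]
0.071), (0.318, 0.071), (0.324, 0.071), (0.33, 0.071), (0.336, 0.068), (0.354, 0.001)]
w8 0.405 [(-0.036, 0.001), (-0.03, 0.001), (-0.012, 0.068), (-0.006, 0.07), (-0.0, 0.106), (0.006, 0.106), (0.012, 0.106), (0.018, 0.107), (0.024, 0.254)]
w8 0.58 []
w8 0.47 [(-0.036, 0.001), (-0.03, 0.001), (-0.024, 0.082), (-0.018, 0.082), (-0.012, 0.069), (-0.006, 0.071), (-0.0, 0.072), (0.006, 0.086), (0.012, 0.087), (0.018, 0.087), (0.024, 0.087)]
w10 0.405 []
w10 0.58 [(-0.0, 0.106), (0.006, 0.106), (0.012, 0.106), (0.018, 0.106), (0.024, 0.106)]
w10 0.47 [(-0.024, 0.084), (-0.018, 0.084), (-0.012, 0.083), (-0.006, 0.092), (-0.0, 0.093), (0.006, 0.102), (0.012, 0.102), (0.018, 0.102), (0.024, 0.102)]
```

```bash
python3 - <<'E'
from h import *
a=np.radians(82.2); Y=np.array([np.cos(a),np.sin(a)]); X=np.array([Y[1],-Y[0]])
for n in("w7","w8","w10"):
    z=np.load(n+".npz"); p,d,K,T=[z[k] for k in "pdKT"]; W=pts(d,K,T); xa=W[...,:2]@X; ya=W[...,:2]@Y
    print(n)
    for x0 in np.arange(.40,.60,.01):
        row=[]
        for y0 in np.arange(-.020,.024,.004):
            m=(d>0)&(abs(xa-x0-.005)<.005)&(abs(ya-y0-.002)<.002); row.append('%3d'%(1000*np.median(W[m][:,2])) if m.sum()>3 else ' --')
        print('%.2f'%x0,' '.join(row))
E
```

```text
w7
0.40  --  --  65  68  -- 105 106 263 265 264 260
0.41  --  --  65  69  70  89 104 105 276 262 261
0.42  --  --  65  69  71 282 279 278 276 265 258
0.43  --  --  65  69  71  71  71  86  86  86  87
0.44  --  --  65  69  70  71  71  86  86  86  86
0.45  --  --  65  69  70  71  71  86  86  86  87
0.46  --  --  65  69  70  71  71  86  86  86  86
0.47  --  --  65  69  70  70  71  86  86  86  86
0.48  83  82  65  69  82  92  88  86  86  86  86
0.49  87  87  86  85  86  92  91  85  87  86  86
0.50  85  85  85  81  91  92  90  86  86  86  86
0.51  --  --  66  69  71  71  71  86  86  86  86
0.52  --  --  65  69  71  71  71  86  86  86  86
0.53  --  --  66  69  71  71  71  86  86  86  87
0.54  --  --  64  69  71  71  71  86  86  87  87
0.55  --  --  --  69  70  71  70  --  --  --  --
0.56  --  --  --  --  --  --  --  --  --  --  --
0.57  --  --  --  --  --  --  --  --  --  --  --
0.58  --  --  --  --  --  --  --  --  --  --  --
0.59  --  --  --  --  --  --  --  --  --  --  --
w8
0.40  --  --  --  --  -- 105 105 105 105 249 254
0.41  --  --  --  69  70  89 104 105 105 105 105
0.42  --  --  66
[... 1149 characters left out ...]
--  --  --  --
0.46  --  --  --  --  --  -- 101 102 102 101 101
0.47  --  --  --  --  --  -- 101 102 102 101 101
0.48  --  --  --  82  92  92 101 102 102 101 101
0.49  87  87  86  85  92  92 101 102 102 101 101
0.50  85  85  83  84  92  92 101 102 102 101 101
0.51  --  --  --  --  --  92 101 102 102 101 102
0.52  --  --  --  --  --  -- 101 102 102 101 101
0.53  --  --  --  --  --  -- 101 102 102 101 101
0.54  --  --  --  --  --  -- 101 102 102 101 101
0.55  --  --  --  --  --  -- 101 102 102 101 101
0.56  --  --  --  --  --  -- 101 102 102 101 101
0.57  --  --  --  --  -- 105 105 105 105 105 105
0.58  --  --  --  --  -- 105 105 105 105 105 105
0.59  --  --  --  70  71 104 104 105 105 105 105
```

The depth profile puts the shutter's leading edge at ya ≈ 0.004, which is 160 mm from the housing centre. It holds firm at 19 N, so it is at its stop; it had been parked a few mm in. I'll ease the push, release and lift away.

```bash
python3 -m crank '[{"x":0,"y":-0.35,"z":0,"turn":0},{"x":0,"y":0,"z":0,"turn":0}]'
python3 -m crank '[{"x":0,"y":0,"z":0,"turn":0},{"x":0,"y":0,"z":0,"turn":0},{"x":0,"y":0,"z":0,"turn":0},{"x":0,"y":0,"z":0,"turn":0}]' 45
python3 -m crank '[{"x":0,"y":0,"z":-2,"turn":0},{"x":0,"y":0,"z":-4,"turn":0},{"x":0,"y":0,"z":-4,"turn":0},{"x":-3,"y":0,"z":-2,"turn":0},{"x":-3,"y":0,"z":0,"turn":0}]'
python3 -m crank '[{"x":-2,"y":0,"z":0,"turn":0},{"x":0,"y":0,"z":0,"turn":0},{"x":0,"y":0,"z":0,"turn":0},{"x":0,"y":0,"z":0,"turn":0}]'
python3 - <<'E'
from h import *
a=np.radians(82.2); Y=np.array([np.cos(a),np.sin(a)]); X=np.array([Y[1],-Y[0]])
delta([.5,0,.1],-7.8)
p,d,K,T=grab("wrist"); W=pts(d,K,T); xa=W[...,:2]@X; ya=W[...,:2]@Y; h=cv2.cvtColor(p,cv2.COLOR_RGB2HSV)
m=(d>0)&(abs(W[...,2]-.1015)<.003)&(abs(xa-.49)<.06)&(ya<.2); print('shutter ya',np.percentile(ya[m],[.2,1,99,99.8]),m.sum())
y=(h[...,1]>110)&(abs(h[...,0].astype(int)-27)<9)&(W[...,2]<.12)&(W[...,2]>.08); print('yellow',np.percentile(ya[y],[5,50,95]),y.sum())
p,d,K,T=grab("top"); W=pts(d,K,T)
p0=np.load("top.npz")["p"]; D=cv2.absdiff(p,p0).max(2)>60; D=cv2.morphologyEx(D.astype(np.uint8),cv2.MORPH_OPEN,np.ones((3,3))); n,l,s,c=cv2.connectedComponentsWithStats(D)
print([ (s[i].tolist()) for i in range(1,n) if s[i,4]>15])
E
```

```text
time: 18.95
tool_pos: [0.5039, 0.0124, 0.0869]
tool_rot: [-0.001, 0.998, -0.068, 0.0]
contact_force: [0.0, 6.7, 3.9]
gripper_width: 0.095
grasp_force: 63.1
time: 19.35
tool_pos: [0.5031, 0.0112, 0.086]
tool_rot: [0.0, 0.998, -0.068, -0.001]
contact_force: [-0.4, -0.4, 1.0]
gripper_width: 0.452
grasp_force: 0.0
time: 19.85
tool_pos: [0.4458, 0.0193, 0.2111]
tool_rot: [0.0, 0.998, -0.068, 0.004]
contact_force: [0.2, -0.1, 0.9]
gripper_width: 0.455
grasp_force: 0.0
time: 20.25
tool_pos: [0.4249, 0.0224, 0.2065]
tool_rot: [0.0, 0.998, -0.068, -0.0]
contact_force: [-0.7, -0.1, -0.1]
gripper_width: 0.451
grasp_force: 0.0
t 20.25 pos [0.4249 0.0224 0.2065] head -7.82 tilt -1.0000 F [-0.7 -0.1 -0.1] w 0.451 g 0.0
turn first -0.0003, then x 7.75 y 1.20 z 10.65 cm
shutter ya [0.00682909 0.00798654 0.15471609 0.15586821] 42248
yellow [0.00983311 0.01237991 0.01482036] 804
[[190, 242, 121, 150, 5196], [209, 261, 15, 37, 324], [297, 265, 27, 63, 1020], [407, 291, 16, 16, 196], [272, 303, 8, 4, 31], [505, 341, 5, 4, 19], [472, 343, 47, 16, 365], [523, 345, 9, 6, 34], [296, 353, 237, 37, 5068], [397, 354, 10, 8, 46], [522, 355, 11, 25, 156], [331, 357, 7, 5, 29], [339, 356, 18, 7, 85], [239, 389, 51, 47, 764], [233, 404, 29, 13, 285], [264, 410, 3, 6, 18], [227, 441, 16, 39, 548], [294, 441, 17, 17, 202], [278, 444, 17, 15, 176], [163, 446, 26, 34, 355], [312, 449, 21, 26, 320], [584, 459, 56, 21, 372], [244, 465, 10, 13, 62]]
```

```bash
python3 - <<'E'
from h import *
a=np.radians(82.2); Y=np.array([np.cos(a),np.sin(a)])
for n in("top","scene"):
    p,d,K,T=grab(n); W=pts(d,K,T); h=cv2.cvtColor(p,cv2.COLOR_RGB2HSV)
    m=(h[...,1]>110)&(abs(h[...,0].astype(int)-27)<9)&(W[...,2]<.12)&(W[...,2]>.08)&(abs(W[...,0]-.5)<.12)&(abs(W[...,1]-.09)<.25)
    y=np.array([ray(x,.101,K,T)[:2]@Y for x in np.argwhere(m)[:,::-1]]); print(n,m.sum(),np.percentile(y,[5,50,95]))
    ok=np.median(y)<.013
if ok: print(manip.job_done())
E
```

```text
top 142 [0.00920163 0.01121499 0.01329654]
scene 297 [0.00725491 0.01032777 0.01340933]
the job is handed in; nothing more can be done
None
```

I slid the red ring into the pocket, where it sits level and about 8 mm above the plate. I drew the shutter to a firm stop over it, 162 mm of travel; I take that as fully shut and the start as parked about 7 mm in. The job was handed in at about 20 s.

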